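Fold out the crank and clamp the culture flask

TASK

Clamp the culture flask on the black stage for imaging. Swing the folded red crank arm fully over until it lies flat the other way with its black knob standing up, then take the knob and wind it clockwise, seen from above, until the orange spring pad has pushed the flask square against the white fence and the pad's spring is pressed in about half-way. Do not wind with the arm still folded, do not crush the flask or touch it with the robot, leave everything else where it is, and let go at the end.

Things in the scene. Friction and masses are not known exactly. Their poses are not given: they have to be found in the camera images.
- stage: Fixed black stage, top 45 mm above the table. Origin: on the crank's vertical axis, at table height; own +y runs along the jaw's travel to the fence. Spans x -80 to 165, y -83 to 248 mm. The white fence across it (110 x 16 mm, 30 mm tall) has its flask-side face anywhere from y = 200 to 225 mm; its place is not reported: see it, or feel the flask meet it.
- crank_axis (a point): Point on the crank's vertical turning axis at the height of the arm's hinge (105 mm above the table).
- crank_hinge (a point): Centre of the crank arm's horizontal hinge pin, 18 mm from the crank axis; it turns with the crank. Its own +x points horizontally from the crank axis through the hinge; the pin runs along its y.
- crank_end (a point): Grip point on the red crank arm near its free end, mid-width and mid-thickness, 56 mm from the hinge pin. The arm is a flat bar 68 mm long from the pin, 26 mm wide (along the hinge pin), 8 mm thick. Folded, it lies level across the steel crank shaft (12 mm radius, reaching to 6 mm below the hinge's height), pointing opposite to crank_hinge's +x; unfolded it points along +x.
- knob: Black knob, a cylinder 17 mm in diameter and 40 mm long that spins freely on its own axis; origin at its centre. It stands on the face of the arm, 48 mm from the hinge pin, its centre 24.5 mm from the arm's mid-plane. Folded it hangs down under the arm, beside the shaft, and cannot be taken; unfolded it stands up, 66 mm from the crank axis, its centre 129.5 mm and its top 149.5 mm above the table.
- crank_arm (a joint): Fold angle of the arm: 0 = folded flat over the shaft, 1.57 = straight up, 3.14 = fully unfolded, at a hard stop. A stiff hinge (0.04 N m of friction): it stays where it is left, and lags in a pinch, so it has to be pushed home against the stop.
- crank (a joint): Turn of the crank, rad; grows clockwise seen from above, no stop below 11. Each radian drives the jaw 12 mm towards the fence, by a rack. Friction about 0.2 N m (3 N at the knob); it holds where it is left. It starts anywhere from 0 to 1.5; depending on the fence, the pad finds firm resistance when it reads between 6.6 and 8.8.
- pad: Orange spring pad, 62 mm wide, 24 mm tall, carried before the aluminium jaw; origin at the middle of its front (flask-side) face, at the height of the stage top. Uncompressed, the origin is at stage y = 65 mm + 12 mm x joint crank; it yields 12 mm at 1.5 N per mm, then is solid. Half-way in is 6 mm, 9 N, which adds about 1.6 N to the force on the knob.
- flask: The culture flask to clamp, lying flat on the stage between pad and fence: clear block 90 (own x) x 55 (own y) x 28 mm with a neck and blue cap to +x (total reach 77 mm from centre), about 110 g. Origin: centre of its underside. Starts up to 0.12 rad askew of the stage.
- dish: Round glass dish 60 mm wide, 14 mm tall, standing on the stage's far edge; bystander, origin at the underside.
- vial: Small jar with green cap, 22 mm wide, 36 mm tall, on the stage's far edge; bystander, origin at the underside.
- media: Bottle with orange cap, 64 mm wide, 120 mm tall; bystander, origin at the underside.
- tipbox: Blue box with clear lid, 120 x 85 x 57 mm; bystander, origin at the underside.
- slidebox: Yellow box 85 x 80 x 30 mm with a black catch; bystander, origin at the underside.
- spare_flask: A second flask like the first, on the table; bystander, origin at the underside.
- objective: Brass microscope objective 32 mm wide, 44 mm tall, standing; bystander, origin at the underside.
Not all that is in view belongs to the job. What is shaped like the flask but purple or turquoise is not meant.

How it is judged:
By the outcome, as a careful person would: the job done as asked, in the order asked, and still so for the second after the job is handed in, with the robot touching nothing.
It also fails if it takes over 72 s, if anything falls off the work surface, if the arm or the gripper's body presses on something with over 40 N, if the wrist force passes 120 N, or if a joint passes its speed limit or range.

ROBOT

A 6-joint arm with a two-finger parallel gripper is mounted at the origin on the work surface. World frame = base frame: x ahead of the robot, y to its left, z up, the work surface at z = 0. Lengths are in m, angles in rad, forces in N, time in s.
With the tool pointing down it reaches from about 0.275 to 1 m from the base axis. Payload 8.4 kg.
Tool frame: the origin (TCP) lies between the finger pads; the fingertips stand robot.finger_overhang ahead of it and the grasp point (between the pads) lies 6 mm ahead of it (robot.finger_overhang is the distance from the TCP to the fingertips, in m); z points along the fingers, y is the direction in which the jaws open and shut (so a half turn about z gives the same grasp; the last joint's range is limited). The gripper opens to 85 mm and grips with 20 to 120 N. Pads are 22 mm wide; open, the fingers measure 114 mm over their backs; the gripper's body (76 mm by 85 mm) begins 54 mm behind the grasp point. The pads swing forward as they close: fully open they stand 13 mm farther back than shut.
Start: joints at [-1.202, 0.353, 1.633, -0, 1.155, -0.002], TCP at [0.226, -0.583, 0.228] pointing down, gripper open.
Joint ranges: [-2.63, 2.63], [-0.92, 2.1], [0.06, 2.66], [-1.3, 4.44], [0, 2.69], [-3.02, 3.02]. Speed limits (rad/s): [2.22, 2.22, 2.79, 3.14, 3.14, 3.14].

INTERFACE

Orientations are given as a 3x3 rotation matrix whose columns are the frame's x, y, z axes.
In Python, from cell import robot gives the robot as it stands.
- The arm moves only by the tool carry_out, never from a script. Its argument "moves" is a list of rows, each a list of 6 numbers: the shift along the tool's x, y, z each as a share of 0.025 m, from -1 to 1, then the turn, a rotation vector about the tool's x, y, z each as a share of 2 pi rad, from -1 to 1. A call has 1 to 10 rows; each row shifts and turns the commanded pose from where the row before left it, along the tool's axes as they then stand; what a row does not reach is not made up. A row lasts 1/10 s, in which the tool goes at most 50 mm and 8.59 degrees, less where a joint would pass 70% of its speed; a pose out of reach is approached as far as the arm can. A call with a number of a shift or a turn outside -1 to 1 is refused whole. A call with a gripper value outside its range is refused whole. "gripper" is the closure, from 0 (fully open) to 1 (shut), set as the call begins (left out, the last holds). The fingers move at their own pace and stop on an object; "grip_force" is the grip in N (left out, the last holds). Time passes only in rows, so rows that do not move let the fingers close. It gives the time, the measured TCP pose, the force and the opening at its end, in the units of the state.
- robot.observe(): the state, without advancing time (a new reading comes with each control period).
- robot.snapshot(name): name is "scene" or "side" or "wrist"; returns the picture (480x640x3 uint8, red, green, blue); there is no depth.
- robot.camera_model(name): a dict with "fx", "fy", "cx", "cy" (pixels), "k1" (the pictures are not rectified: a ray, as slopes to the right and down, at radius r is drawn at 1 + k1 r^2 times it, then the intrinsics apply), "R" (3x3) and "t" (3): a world point X has camera coordinates R X + t. Camera axes: x right, y down, z forward; pixel columns grow to the right and rows downward; lengths in m; the calibration is good to about 2 mm. A picture is of the moment at which its call begins: read the wrist's pose just before it. camera_model takes no time and is no camera call; for the wrist camera it gives the pose at the moment of the call.
- robot.job_done(): hands the job in, once; it reports no verdict.
The state is a dict: "t": time; "joints": joint angles; "qd": joint speeds; "tau": joint torques, N m; "eef_pos": TCP position; "orientation": TCP orientation; "ft_force": force on the tool from outside, world axes, zero at the start; "ft_torque": the same for the moment, N m; "grip_width": finger opening in m.
Only numpy, scipy, OpenCV 4.12 (cv2) and the standard library are available. Lean on these libraries where they do the work, as an engineer would, in place of code of your own. Each camera call takes 0.05 s, during which the arm holds its last target. There are 200 camera calls.

## Working session

There is one attempt and no reset: what is moved stays moved. The work goes in short steps, Python scripts to look and compute and a tool call to move; the robot and the scene stay as the last step left them, time stands still between calls to the robot, and variables do not carry over. Pictures are saved under pics/ and viewed, about 8 in all and at most 12, crops included, and the job is handed in when it is done.

Besides the shell and the picture viewer there is one more tool, called by a JSON object that holds its "fn" and its "kwargs". carry_out: Moves the arm, as the interface text tells. Shift numbers are shares of 0.025 m and turn numbers shares of 2 pi rad, none past 1 either way. Its arguments: {"type":"object","properties":{"moves":{"type":"array","items":{"type":"array","items":{"type":"number"}}},"gripper":{"type":"number"},"grip_force":{"type":"number"}},"required":["moves"]}

```bash
ls; mkdir -p pics
python3 - <<'E'
from cell import robot
import cv2
s=robot.observe();print(s, robot.finger_overhang)
for n in("scene","side"):
    im=robot.snapshot(n);cv2.imwrite(f"pics/{n}0.png",im[:,:,::-1])
    m=robot.camera_model(n);print(n,m)
E
```

```text
pics
{'t': 0.0, 'joints': array([-1.20241176e+00,  3.53683899e-01,  1.63412343e+00, -2.69830144e-05,
        1.15522704e+00, -2.41410717e-03]), 'qd': array([ 0.00033525,  0.00023521, -0.00241066, -0.0009322 ,  0.00137585,
       -0.00124869]), 'tau': array([-3.39101352e-03, -6.05255055e+01, -3.42080283e+01, -3.07261771e-04,
        9.61488462e-03, -7.41623808e-06]), 'eef_pos': array([ 0.22628395, -0.58207722,  0.22764395]), 'orientation': array([[ 9.32034274e-01,  3.62369725e-01, -5.42204392e-04],
       [ 3.62370130e-01, -9.32033317e-01,  1.33610061e-03],
       [-2.11901460e-05, -1.44177024e-03, -9.99998960e-01]]), 'ft_force': array([ 0.10587114,  0.63901514, -0.20457679]), 'ft_torque': array([ 0.0414668 ,  0.0255695 , -0.02947473]), 'grip_width': 0.08563266731222566} 0.025
scene {'fx': 581.7484021354658, 'fy': 581.7484021354658, 'cx': 329.18907140876945, 'cy': 248.17648669636276, 'k1': -0.05629039372409579, 'R': array([[-0.69365455,  0.72028365, -0.00590235],
       [ 0.5754489 ,  0.54920859, -0.6059938 ],
       [-0.43324581, -0.42374686, -0.79544747]]), 't': array([ 0.3486436 , -0.26442373,  1.65934428])}
side {'fx': 447.9793564312222, 'fy': 447.9793564312222, 'cx': 318.1188788805521, 'cy': 238.11049397751583, 'k1': 0.0013640121458312227, 'R': array([[-0.84884476, -0.52852665, -0.01105252],
       [-0.25473278,  0.42725696, -0.86750372],
       [ 0.4632211 , -0.73356054, -0.4973079 ]]), 't': array([0.45308152, 0.22630006, 0.95849126])}
```

View pics/scene0.png

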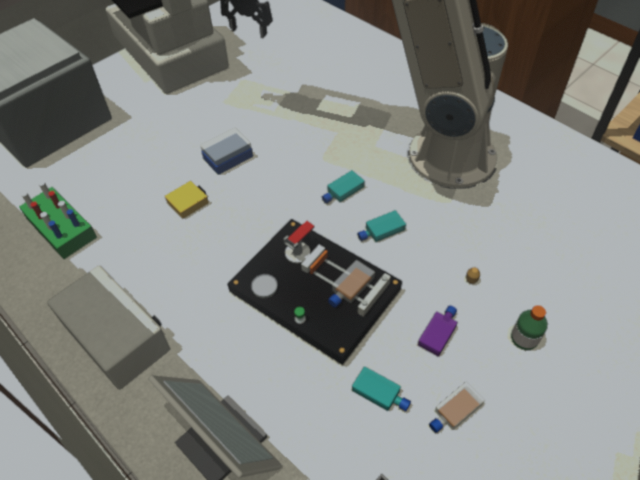

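View pics/side0.png

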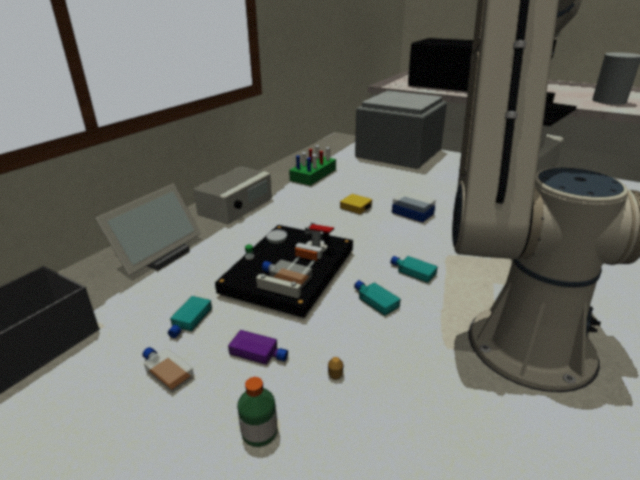

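```bash
cat > h.py <<'E'
import numpy as np, cv2
from cell import robot
def ray(m,uv):
    d=((np.array(uv,float)-[m['cx'],m['cy']])/[m['fx'],m['fy']]); s=d.copy()
    for _ in range(20): s=d/(1+m['k1']*(s@s))
    return -m['R'].T@m['t'], m['R'].T@np.r_[s,1]
def onz(m,uv,z):
    c,d=ray(m,uv); return c+d*(z-c[2])/d[2]
def proj(m,X):
    p=m['R']@np.array(X)+m['t']; s=p[:2]/p[2]; s=s*(1+m['k1']*(s@s)); return s*[m['fx'],m['fy']]+[m['cx'],m['cy']]
def tri(m1,u1,m2,u2):
    (a,d),(b,e)=ray(m1,u1),ray(m2,u2)
    s=np.linalg.lstsq(np.c_[d,-e],b-a,rcond=None)[0]; p,q=a+s[0]*d,b+s[1]*e
    return (p+q)/2,np.linalg.norm(p-q)
def red(im):
    h=cv2.cvtColor(im,cv2.COLOR_RGB2HSV); return ((h[...,0]<6)|(h[...,0]>173))&(h[...,1]>150)&(h[...,2]>70)
E
python3 - <<'E'
from h import *
im=cv2.imread('pics/scene0.png')[:,:,::-1].copy();m=robot.camera_model('scene')
k=red(im).astype(np.uint8);k[:200]=0;k[270:]=0;k[:,:260]=0;k[:,340:]=0
c=max(cv2.findContours(k,0,2)[0],key=cv2.contourArea);r=cv2.minAreaRect(c)
for p in cv2.boxPoints(r): print('red',p,onz(m,p,.109).round(4))
g=(im.max(2)<60).astype(np.uint8);g[:210]=0
g=cv2.morphologyEx(g,cv2.MORPH_CLOSE,np.ones((15,15)))
c=max([c for c in cv2.findContours(g,0,2)[0] if cv2.pointPolygonTest(c,(300,290),False)>0],key=cv2.contourArea)
q=cv2.approxPolyDP(cv2.convexHull(c),4,True)[:,0]
for p in q: print('stage',p,onz(m,p,.045).round(4),onz(m,p,0).round(4))
cv2.imwrite('pics/c.png',cv2.resize(im[200:365,220:410],None,fx=4,fy=4,interpolation=2)[:,:,::-1][:600])
E
```

```text
red [288.50003 237.50003] [ 0.5821 -0.053   0.109 ]
red [306.00003 220.00003] [ 0.5171 -0.0613  0.109 ]
red [312.50003 226.50003] [ 0.5205 -0.0361  0.109 ]
red [295.00003 244.00003] [ 0.5849 -0.0285  0.109 ]
stage [291 220] [ 0.5068 -0.1286  0.045 ] [ 0.4824 -0.1578  0.    ]
stage [400 281] [0.4603 0.1871 0.045 ] [0.434  0.1706 0.    ]
stage [397 293] [0.4905 0.2033 0.045 ] [0.4654 0.1874 0.    ]
stage [343 363] [0.7031 0.2338 0.045 ] [0.6866 0.2191 0.    ]
stage [230 290] [ 0.7487 -0.0786  0.045 ] [ 0.7341 -0.1059  0.    ]
stage [229 283] [ 0.7378 -0.0952  0.045 ] [ 0.7227 -0.1231  0.    ]
```

View pics/c.png

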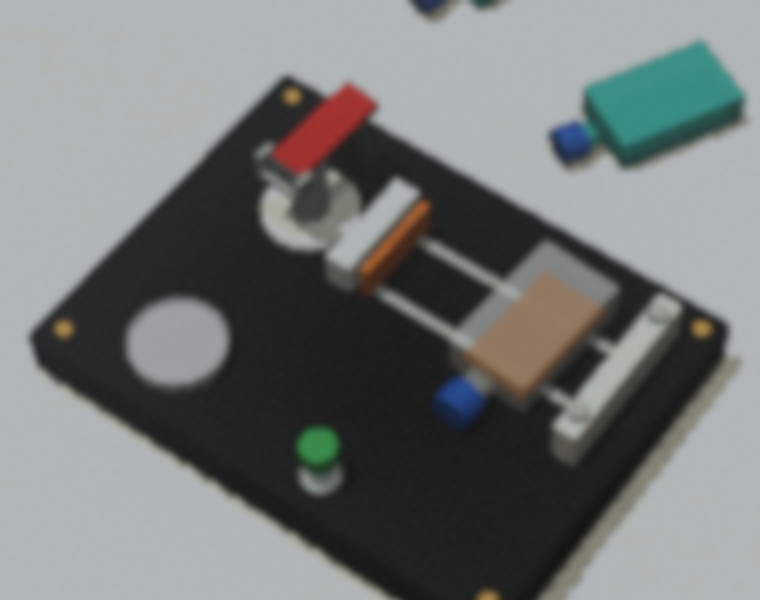

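Run:
```python
from h import *
im=cv2.imread('pics/scene0.png')[:,:,::-1].copy();m=robot.camera_model('scene')
h=cv2.cvtColor(im,cv2.COLOR_RGB2HSV)
P=[]
for u,v in[(293,224),(236,282),(395.5,282),(341.7,349.5)]:
    a,b=int(u)-5,int(v)-5;w=h[b:b+12,a:a+12];k=((w[...,0]>8)&(w[...,0]<30)&(w[...,1]>80)&(w[...,2]>70))
    y,x=np.nonzero(k);uv=(x.mean()+a,y.mean()+b);P.append(onz(m,uv,.046)[:2]);print(uv,len(x),P[-1].round(4))
P=np.array(P);c=P.mean(0);print('c',c)
ey=(P[2]-P[0])+(P[3]-P[1]);yaw=np.arctan2(-ey[0],ey[1]);ex=(P[1]-P[0])+(P[3]-P[2]);yx=np.arctan2(ex[1],ex[0]);print(yaw,yx,np.linalg.norm(ex)/2,np.linalg.norm(ey)/2)
a=(yaw+yx)/2;R=np.array([[np.cos(a),-np.sin(a)],[np.sin(a),np.cos(a)]]);print('origin',c-R@[.0425,.0825])
w=robot.camera_model('wrist');s=robot.observe();T=s['orientation']
print('cam in tool',T.T@(-w['R'].T@w['t']-s['eef_pos']),(w['R']@T).round(3),w['fx'])
print(s['t'])
```

```text
(np.float64(292.7894736842105), np.float64(223.6315789473684)) 19 [ 0.5125 -0.1161]
(np.float64(235.5), np.float64(281.72727272727275)) 22 [ 0.7254 -0.0863]
(np.float64(395.0), np.float64(281.82608695652175)) 23 [0.4706 0.1806]
(np.float64(341.58620689655174), np.float64(349.7241379310345)) 29 [0.6829 0.2107]
c [0.59785028 0.04720269]
0.14097744777175086 0.13997332334080298 0.2147060765939238 0.29986299019359763
origin [ 0.56732007 -0.04043523]
cam in tool [ 0.07859962 -0.00025768 -0.14602617] [[-0.001  1.    -0.   ]
 [-0.953 -0.001 -0.304]
 [-0.304  0.     0.953]] 345.48783019776096
0.1
```

{"fn": "carry_out", "kwargs": {"moves": [[0.95, -0.775, -0.3, 0, 0, 0], [0.95, -0.775, -0.3, 0, 0, 0], [0.95, -0.775, -0.3, 0, 0, 0], [0.95, -0.775, -0.3, 0, 0, 0], [0.95, -0.775, -0.3, 0, 0, 0], [0.95, -0.775, -0.3, 0, 0, 0], [0.95, -0.775, -0.3, 0, 0, 0], [0.95, -0.775, -0.3, 0, 0, 0], [0.95, -0.775, -0.3, 0, 0, 0], [0.95, -0.775, -0.3, 0, 0, 0]], "gripper": 0.45, "grip_force": 25}}

```text
t: 1.1
eef_pos: [0.3779, -0.3146, 0.3034]
orientation: [[0.932, 0.362, -0.0], [0.362, -0.932, 0.0], [-0.0, -0.0, -1.0]]
ft_force: [-0.1, -1.2, 0.0]
grip_width: 0.0469
```

{"fn": "carry_out", "kwargs": {"moves": [[0.95, -0.775, 0, 0, 0, 0], [0.95, -0.775, 0, 0, 0, 0], [0.95, -0.775, 0, 0, 0, 0], [0.95, -0.775, 0, 0, 0, 0], [0.95, -0.775, 0, 0, 0, 0], [0.95, -0.775, 0, 0, 0, 0], [0.95, -0.775, 0, 0, 0, 0], [0.95, -0.775, 0, 0, 0, 0], [0.95, -0.775, 0, 0, 0, 0.018], [0.95, -0.775, 0, 0, 0, 0.018]]}}

```text
t: 2.1
eef_pos: [0.5318, -0.0498, 0.3031]
orientation: [[0.99, 0.14, -0.001], [0.14, -0.99, 0.0], [-0.001, -0.0, -1.0]]
ft_force: [0.9, -0.6, -0.5]
grip_width: 0.047
```

{"fn": "carry_out", "kwargs": {"moves": [[0, 0, 0, 0, 0, 0], [0, 0, 0, 0, 0, 0]]}}

```text
t: 2.3
eef_pos: [0.5314, -0.0508, 0.3029]
orientation: [[0.989, 0.147, -0.001], [0.147, -0.989, -0.0], [-0.001, 0.0, -1.0]]
ft_force: [-0.0, -0.3, 0.7]
grip_width: 0.0471
```

Run:
```python
from h import *
m=robot.camera_model('wrist');s=robot.observe();im=robot.snapshot('wrist');cv2.imwrite('pics/w1.png',im[:,:,::-1])
np.save('w1.npy',m,allow_pickle=True)
print(s['eef_pos'],s['orientation'].round(4),s['grip_width'],s['t'])
```

```text
[ 0.53142741 -0.05083253  0.3028951 ] [[ 9.891e-01  1.473e-01 -1.200e-03]
 [ 1.473e-01 -9.891e-01 -2.000e-04]
 [-1.200e-03  0.000e+00 -1.000e+00]] 0.04710528788833243 2.3
```

View pics/w1.png

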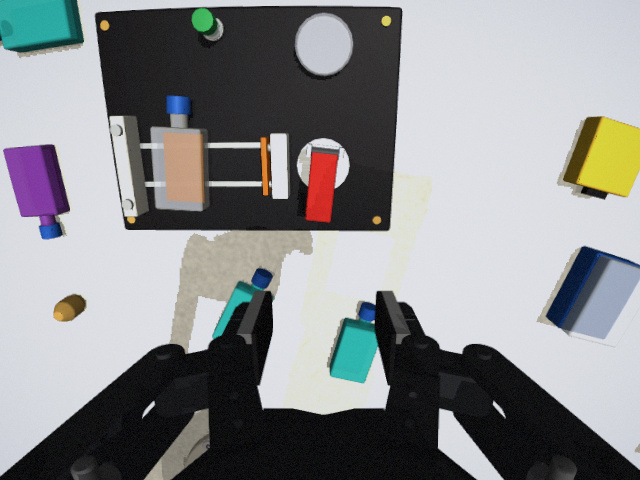

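Run:
```python
from h import *
im=cv2.imread('pics/w1.png')[:,:,::-1].copy();m=np.load('w1.npy',allow_pickle=True).item()
h=cv2.cvtColor(im,cv2.COLOR_RGB2HSV)
D=[(377,220),(387,21),(131,219),(105,25)];P=[]
for u,v in D:
    a,b=u-8,v-8;w=h[b:b+17,a:a+17];k=((w[...,0]>8)&(w[...,0]<32)&(w[...,1]>90)&(w[...,2]>80));y,x=np.nonzero(k);P.append(onz(m,(x.mean()+a,y.mean()+b),.046)[:2])
P=np.array(P);c=P.mean(0);ey=(P[2]-P[0])+(P[3]-P[1]);ex=(P[1]-P[0])+(P[3]-P[2])
ya,yx=np.arctan2(-ey[0],ey[1]),np.arctan2(ex[1],ex[0]);a=(ya+yx)/2
R=np.array([[np.cos(a),-np.sin(a)],[np.sin(a),np.cos(a)]]);o=c-R@[.0425,.0825]
print('yaw',ya,yx,np.linalg.norm(ex)/2,np.linalg.norm(ey)/2,'o',o)
st=lambda uv,z:((onz(m,uv,z)[:2]-o)@R*1000).round(1)
k=red(im).astype(np.uint8);k[:140]=0;k[230:]=0;k[:,:290]=0;k[:,360:]=0
c=max(cv2.findContours(k,0,2)[0],key=cv2.contourArea)
for p in cv2.boxPoints(cv2.minAreaRect(c)): print('red',p.round(1),onz(m,p,.109)[:2].round(4),st(p,.109))
k=((h[...,0]>5)&(h[...,0]<18)&(h[...,1]>170)&(h[...,2]>120)).astype(np.uint8);k[:,:245]=0;k[:,285:]=0;k[:120]=0;k[210:]=0
c=max(cv2.findContours(k,0,2)[0],key=cv2.contourArea)
for p in cv2.boxPoints(cv2.minAreaRect(c)): print('pad',p.round(1),st(p,.069),st(p,.045))
g=cv2.cvtColor(im,cv2.COLOR_RGB2GRAY)
for v in(132,165,200): print(v,g[v,105:160].tolist(),g[v,255:295].tolist())
for v in(132,165,200):
    for u in range(128,150,3): print((u,v),st((u,v),.075),st((u,v),.045),end=';')
    print()
```

```text
yaw 0.14325276404152215 0.14162280208456038 0.2156033123059378 0.30015129890519443 o [ 0.57002642 -0.04142094]
red [303.7 219.7] [ 0.5191 -0.0322] [-49.   16.4]
red [311.3 151.7] [ 0.587  -0.0305] [18.4  8.4]
red [337.8 154.6] [ 0.588  -0.0562] [ 15.7 -17.1]
red [330.3 222.7] [ 0.52   -0.0593] [-52.  -10.6]
pad [259.9 137. ] [31.1 64.2] [30.6 68.4]
pad [265.9 136.9] [31.3 57.8] [30.8 61.6]
pad [267.6 195. ] [-31.1  58.5] [-35.6  62.4]
pad [261.6 195.1] [-31.3  65.2] [-35.8  69.5]
132 [222, 222, 220, 221, 172, 117, 188, 198, 203, 200, 203, 200, 202, 202, 201, 137, 65, 68, 222, 211, 146, 86, 89, 88, 86, 89, 86, 88, 86, 84, 87, 84, 85, 56, 27, 29, 22, 30, 34, 31, 32, 34, 31, 35, 32, 85, 162, 168, 167, 166, 169, 163, 165, 166, 164] [44, 43, 42, 37, 45, 37, 42, 43, 43, 38, 45, 40, 44, 43, 46, 39, 43, 41, 45, 45, 46, 45, 49, 49, 45, 50, 44, 50, 45, 50, 44, 51, 50, 43, 40, 46, 43, 44, 40, 43]
165 [221, 222, 222, 222, 222, 224, 224, 221, 223, 172, 42, 138, 223, 222, 222, 223, 222, 222, 221, 221, 222, 223, 224, 221, 200, 121, 87, 86, 87, 86, 85, 83, 86, 87, 84, 84, 87, 74, 22, 30, 27, 32, 33,
[... 933 characters left out ...]
;(149, 132) [ 37.4 181. ] [ 37.3 195.8];
(128, 165) [  3.2 209.3] [  0.3 226.3];(131, 165) [  3.2 205.9] [  0.3 222.7];(134, 165) [  3.1 202.5] [2.00e-01 2.19e+02];(137, 165) [  3.1 199.1] [2.000e-01 2.153e+02];(140, 165) [  3.  195.7] [2.000e-01 2.117e+02];(143, 165) [  3.  192.3] [1.00e-01 2.08e+02];(146, 165) [  3. 189.] [1.000e-01 2.044e+02];(149, 165) [  2.9 185.6] [  0.  200.7];
(128, 200) [-35.5 215.4] [-41.5 232.9];(131, 200) [-35.5 211.9] [-41.5 229.1];(134, 200) [-35.5 208.4] [-41.5 225.4];(137, 200) [-35.5 204.9] [-41.5 221.6];(140, 200) [-35.5 201.4] [-41.5 217.8];(143, 200) [-35.6 197.9] [-41.6 214.1];(146, 200) [-35.6 194.5] [-41.6 210.3];(149, 200) [-35.6 191. ] [-41.6 206.6];
```

{"fn": "carry_out", "kwargs": {"moves": [[0, 0, 0, 0, 0, 0.018], [0, -0.22, 0.95, 0, 0, 0], [0, 0, 0.95, 0, 0, 0], [0, 0, 0.95, 0, 0, 0], [0, 0, 0.95, 0, 0, 0], [0, 0, 0.95, 0, 0, 0], [0, 0, 0.95, 0, 0, 0], [0, 0, 0.95, 0, 0, 0], [0, 0, 0.95, 0, 0, 0], [0, 0, 0, 0, 0, 0]]}}

```text
t: 3.35
eef_pos: [0.5287, -0.0465, 0.1109]
orientation: [[0.999, 0.031, -0.005], [0.031, -1.0, 0.0], [-0.005, -0.0, -1.0]]
ft_force: [0.0, -1.1, 0.4]
grip_width: 0.0473
```

Run:
```python
from h import *
im=robot.snapshot('wrist');cv2.imwrite('pics/w2.png',im[:,:,::-1])
```

```text
(no output)
```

View pics/w2.png

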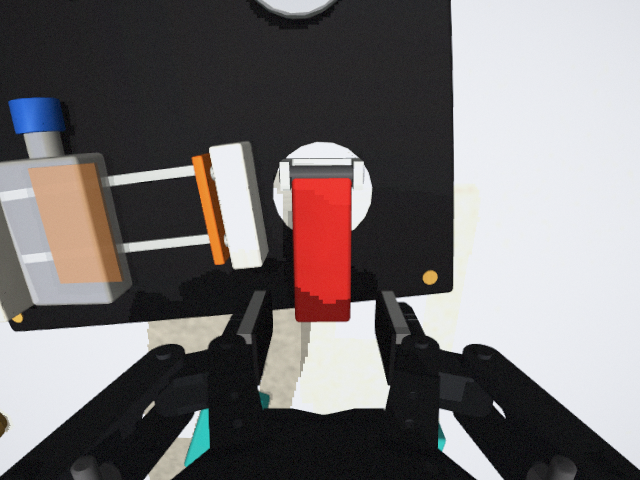

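{"fn": "carry_out", "kwargs": {"moves": [[0.12, 0.0, 0, 0, 0, 0], [0, 0, 0, 0, 0, 0], [0, 0, 0, 0, 0, 0], [0, 0, 0, 0, 0, 0], [0, 0, 0, 0, 0, 0]], "gripper": 0.8, "grip_force": 25}}

```text
t: 3.9
eef_pos: [0.5347, -0.0455, 0.1138]
orientation: [[0.999, 0.032, 0.001], [0.032, -0.999, -0.0], [0.001, 0.0, -1.0]]
ft_force: [-0.2, -0.3, -0.4]
grip_width: 0.0172
```

Run:
```python
from h import *
im=robot.snapshot('wrist');cv2.imwrite('pics/w3.png',im[:,:,::-1]);s=robot.observe();print(s['grip_width'],s['ft_force'],s['eef_pos'])
m=robot.camera_model('wrist')
for p in [(.5196,-.0458,.109),(.5875,-.0434,.109)]: print(proj(m,p))
```

```text
0.017105599882822606 [-0.03837906  0.75847206 -0.63629656] [ 0.53459547 -0.04547902  0.11365367]
[323.9652962  325.78786103]
[323.40929492 190.26007396]
```

View pics/w3.png

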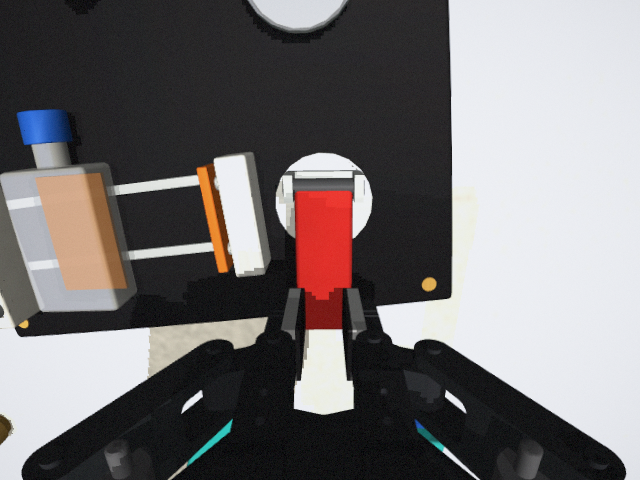

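Run:
```python
from h import *
m=robot.camera_model('wrist');s=robot.observe();T=s['orientation'];p=s['eef_pos']
for y in(.0085,.013):
  for z in (-.02,0,.006,.015,.025): print(y,z,*[proj(m,p+T@np.array([x,y,z])).round(0) for x in(.011,-.011)])
im=robot.snapshot('scene');m=robot.camera_model('scene');u,v=proj(m,p).astype(int);print(u,v)
sd=robot.snapshot('side');m=robot.camera_model('side');a,b=proj(m,p).astype(int);print(a,b)
f=lambda i,u,v:cv2.resize(i[v-35:v+35,u-35:u+35],(390,390),interpolation=2)
cv2.imwrite('pics/s4.png',np.hstack([f(im,u,v),f(sd,a,b)])[:,:,::-1])
```

```text
0.0085 -0.02 [345. 303.] [344. 349.]
0.0085 0 [343. 282.] [342. 324.]
0.0085 0.006 [342. 277.] [341. 317.]
0.0085 0.015 [341. 270.] [340. 308.]
0.0085 0.025 [340. 262.] [340. 300.]
0.013 -0.02 [356. 303.] [355. 349.]
0.013 0 [352. 282.] [351. 324.]
0.013 0.006 [351. 277.] [350. 317.]
0.013 0.015 [350. 270.] [349. 308.]
0.013 0.025 [349. 262.] [348. 300.]
305 226
326 227
```

View pics/s4.png

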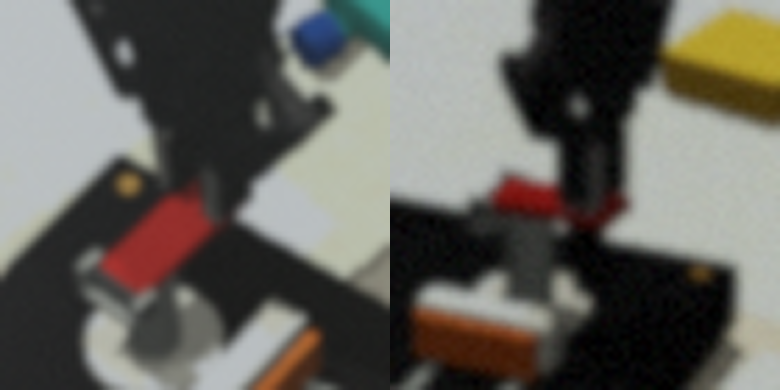

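{"fn": "carry_out", "kwargs": {"moves": [[-0.1, 0, 0, 0, 0, 0], [0, 0, 0, 0, 0, 0], [0, 0, 0, 0, 0, 0], [0, 0, 0, 0, 0, 0], [0, 0, 0.2, 0, 0, 0], [0, 0, 0.2, 0, 0, 0], [0, 0, 0.2, 0, 0, 0], [0, 0, 0, 0, 0, 0]], "gripper": 0.5}}

```text
t: 4.85
eef_pos: [0.5314, -0.0455, 0.0974]
orientation: [[1.0, 0.031, -0.002], [0.031, -1.0, 0.0], [-0.002, -0.0, -1.0]]
ft_force: [0.2, -1.1, -1.0]
grip_width: 0.0426
```

{"fn": "carry_out", "kwargs": {"moves": [[0, 0, 0, 0, 0, 0], [0, 0, 0, 0, 0, 0], [0, 0, 0, 0, 0, 0], [0, 0, 0, 0, 0, 0], [0, 0, 0, 0, 0, 0]], "gripper": 0.8}}

```text
t: 5.35
eef_pos: [0.5319, -0.0457, 0.0984]
orientation: [[1.0, 0.032, -0.0], [0.032, -1.0, -0.0], [-0.0, 0.0, -1.0]]
ft_force: [-0.4, -1.7, -0.5]
grip_width: 0.0249
```

Run:
```python
from h import *
im=robot.snapshot('wrist');s=robot.observe();T=s['orientation'];p=s['eef_pos'];print(p)
sd=robot.snapshot('side');m=robot.camera_model('side');a,b=proj(m,p).astype(int);print(a,b)
f=lambda i,u,v,r,R:cv2.resize(i[v-r:v+r,u-r:u+r],(R,R),interpolation=2)
cv2.imwrite('pics/s5.png',np.hstack([f(im,320,300,130,400),f(sd,a,b,30,400)])[:,:,::-1])
```

```text
[ 0.53191675 -0.04570159  0.09840309]
327 232
```

View pics/s5.png

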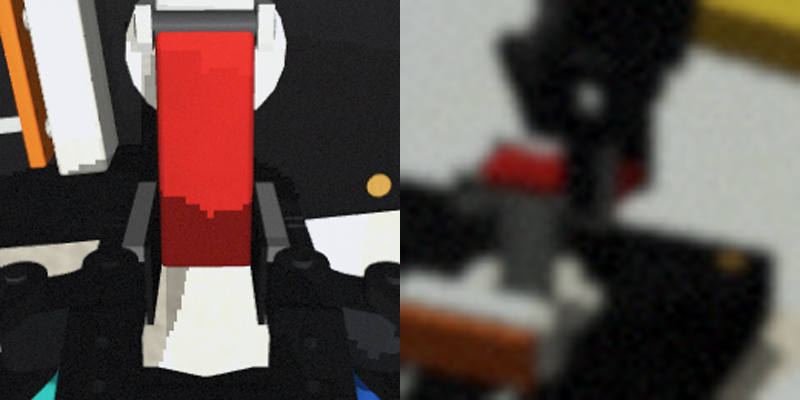

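{"fn": "carry_out", "kwargs": {"moves": [[0.034, 0, -0.389, 0, 0, 0], [0.101, 0, -0.377, 0, 0, 0], [0.165, 0, -0.354, 0, 0, 0], [0.224, 0, -0.32, 0, 0, 0], [0.276, 0, -0.276, 0, 0, 0], [0.32, 0, -0.224, 0, 0, 0]]}}

```text
t: 6.05
eef_pos: [0.5597, -0.0447, 0.1473]
orientation: [[1.0, 0.031, -0.002], [0.031, -1.0, 0.0], [-0.002, -0.0, -1.0]]
ft_force: [-0.1, -2.7, -6.5]
grip_width: 0.0254
```

{"fn": "carry_out", "kwargs": {"moves": [[0.354, 0, -0.165, 0, 0, 0], [0.377, 0, -0.101, 0, 0, 0], [0.389, 0, -0.034, 0, 0, 0], [0.389, 0, 0.034, 0, 0, 0], [0.377, 0, 0.101, 0, 0, 0], [0.354, 0, 0.165, 0, 0, 0], [0.32, 0, 0.224, 0, 0, 0], [0, 0, 0, 0, 0, 0]]}}

```text
t: 6.85
eef_pos: [0.6289, -0.0423, 0.1429]
orientation: [[0.999, 0.031, 0.008], [0.031, -1.0, 0.0], [0.008, -0.0, -1.0]]
ft_force: [3.5, 2.3, 9.0]
grip_width: 0.0248
```

Run:
```python
from h import *
im=robot.snapshot('wrist');s=robot.observe();T=s['orientation'];p=s['eef_pos'];print(p,s['grip_width'])
sd=robot.snapshot('side');m=robot.camera_model('side');a,b=proj(m,p).astype(int);print(a,b)
f=lambda i,u,v,r,R:cv2.resize(i[v-r:v+r,u-r:u+r],(R,R),interpolation=2)
cv2.imwrite('pics/s6.png',np.hstack([f(im,320,240,240,400),f(sd,a,b,35,400)])[:,:,::-1])
```

```text
[ 0.62858298 -0.04228361  0.14309715] 0.02447396619293848
295 209
```

View pics/s6.png

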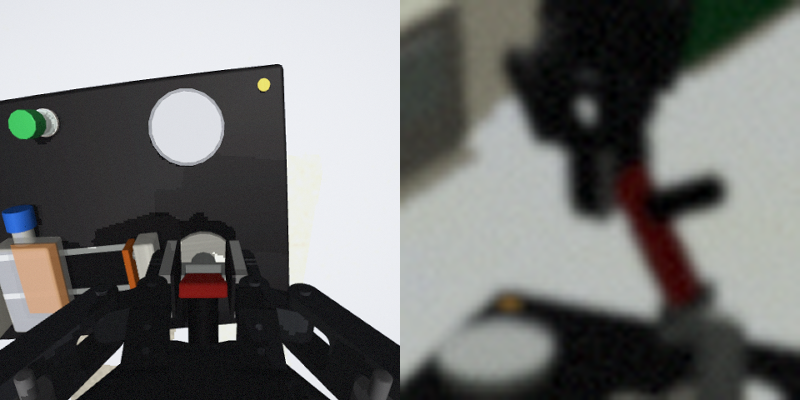

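{"fn": "carry_out", "kwargs": {"moves": [[0, 0, 0, 0, 0, 0], [0, 0, 0, 0, 0, 0], [0, 0, -0.5, 0, 0, 0], [0, 0, -0.9, 0, 0, 0], [0, 0, -0.9, 0, 0, 0], [0, 0, -0.4, 0, 0, 0]], "gripper": 0.5}}

```text
t: 7.55
eef_pos: [0.6251, -0.0428, 0.2115]
orientation: [[1.0, 0.031, 0.003], [0.031, -1.0, -0.0], [0.003, 0.0, -1.0]]
ft_force: [-0.3, -0.4, 1.1]
grip_width: 0.0427
```

{"fn": "carry_out", "kwargs": {"moves": [[-0.9, 0, 0, 0, 0, 0], [-0.9, 0, 0, 0, 0, 0], [-0.9, 0, 0, 0, 0, 0], [-0.9, 0, 0, 0, 0, 0], [-0.8, 0, 0, 0, 0, 0], [0, 0, 0.8, 0, 0, 0], [0, 0, 0.8, 0, 0, 0], [0, 0, 0.8, 0, 0, 0], [0, 0, 0, 0, 0, 0]], "gripper": 1}}

```text
t: 8.45
eef_pos: [0.5121, -0.046, 0.1467]
orientation: [[0.999, 0.031, -0.004], [0.031, -1.0, 0.0], [-0.004, -0.001, -1.0]]
ft_force: [-0.1, -0.8, 0.2]
grip_width: 0.0002
```

Run:
```python
from h import *
im=robot.snapshot('wrist');s=robot.observe();T=s['orientation'];p=s['eef_pos'];print(p,s['grip_width'])
sd=robot.snapshot('side');m=robot.camera_model('side');a,b=proj(m,p).astype(int);print(a,b)
f=lambda i,u,v,r,R:cv2.resize(i[v-r:v+r,u-r:u+r],(R,R),interpolation=2)
cv2.imwrite('pics/s7.png',np.hstack([f(im,320,240,240,400),f(sd,a,b,35,400)])[:,:,::-1])
```

```text
[ 0.51308964 -0.04609073  0.14805975] 0.00026284940788171387
333 217
```

View pics/s7.png

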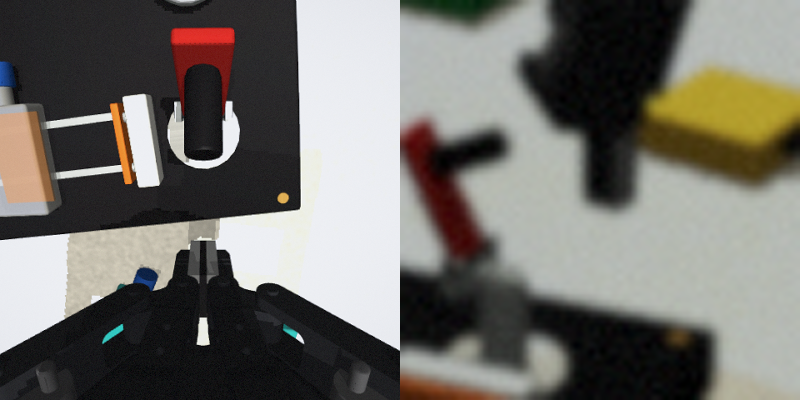

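{"fn": "carry_out", "kwargs": {"moves": [[0, 0, 0.3, 0, 0, 0], [0.5, 0, 0, 0, 0, 0], [0.5, 0, 0, 0, 0, 0], [0.5, 0, 0, 0, 0, 0], [0.5, 0, 0, 0, 0, 0], [0.4, 0, 0, 0, 0, 0], [0.4, 0, 0, 0, 0, 0]]}}

```text
t: 9.25
eef_pos: [0.5849, -0.0439, 0.1412]
orientation: [[1.0, 0.032, -0.0], [0.032, -1.0, 0.0], [-0.0, -0.0, -1.0]]
ft_force: [-1.1, -0.2, -0.8]
grip_width: 0.0003
```

{"fn": "carry_out", "kwargs": {"moves": [[0.3, 0, 0, 0, 0, 0], [0.3, 0, 0, 0, 0, 0], [0.2, 0, 0, 0, 0, 0], [0.1, 0, 0, 0, 0, 0]]}}

```text
t: 9.65
eef_pos: [0.6068, -0.0432, 0.1412]
orientation: [[1.0, 0.032, -0.0], [0.032, -1.0, -0.0], [-0.0, -0.0, -1.0]]
ft_force: [-1.3, 0.5, -1.2]
grip_width: -0.0001
```

{"fn": "carry_out", "kwargs": {"moves": [[0.12, 0, 0, 0, 0, 0], [0.12, 0, 0, 0, 0, 0]]}}

```text
t: 9.85
eef_pos: [0.6123, -0.0431, 0.1412]
orientation: [[1.0, 0.031, -0.0], [0.031, -1.0, 0.0], [-0.0, -0.0, -1.0]]
ft_force: [0.3, 0.0, -1.6]
grip_width: 0.0001
```

{"fn": "carry_out", "kwargs": {"moves": [[0.12, 0, 0, 0, 0, 0], [0.12, 0, 0, 0, 0, 0]]}}

```text
t: 10.05
eef_pos: [0.6175, -0.0429, 0.141]
orientation: [[0.999, 0.032, -0.002], [0.032, -1.0, 0.0], [-0.002, -0.0, -1.0]]
ft_force: [-8.6, -0.7, 0.6]
grip_width: 0.0
```

{"fn": "carry_out", "kwargs": {"moves": [[-0.4, 0, 0, 0, 0, 0], [0, 0, -0.8, 0, 0, 0], [0, 0, -0.9, 0, 0, 0], [0, 0, -0.9, 0, 0, 0], [0.6, 0, -0.4, 0, 0, 0], [0.5, 0, -0.4, 0, 0, 0], [0, 0, 0, 0, 0, 0]], "gripper": 0.55}}

```text
t: 10.75
eef_pos: [0.6379, -0.0424, 0.2282]
orientation: [[0.999, 0.032, 0.005], [0.032, -1.0, -0.0], [0.005, 0.0, -1.0]]
ft_force: [-0.3, 0.9, 0.2]
grip_width: 0.0388
```

Run:
```python
from h import *
m=robot.camera_model('wrist');s=robot.observe();im=robot.snapshot('wrist');cv2.imwrite('pics/w8.png',im[:,:,::-1]);np.save('w8.npy',m,allow_pickle=True);p=s['eef_pos'];print(p,s['grip_width'])
k=red(im).astype(np.uint8);c=max(cv2.findContours(k,0,2)[0],key=cv2.contourArea);b=cv2.boxPoints(cv2.minAreaRect(c))
print(cv2.contourArea(c))
for q in b: print(q.round(0),onz(m,q,.109)[:2].round(4))
sd=robot.snapshot('side');a,bb=proj(robot.camera_model('side'),p).astype(int)
f=lambda i,u,v,r,R:cv2.resize(i[v-r:v+r,u-r:u+r],(R,R),interpolation=2)
cv2.imwrite('pics/s8.png',np.hstack([f(im,320,240,240,400),f(sd,a,bb+20,45,400)])[:,:,::-1])
```

```text
[ 0.63792347 -0.04235252  0.22815403] 0.038774364417701566
2369.5
[306. 209.] [ 0.6568 -0.0278]
[338. 209.] [ 0.6576 -0.0529]
[338. 287.] [ 0.5905 -0.0558]
[306. 287.] [ 0.5897 -0.0289]
```

View pics/s8.png

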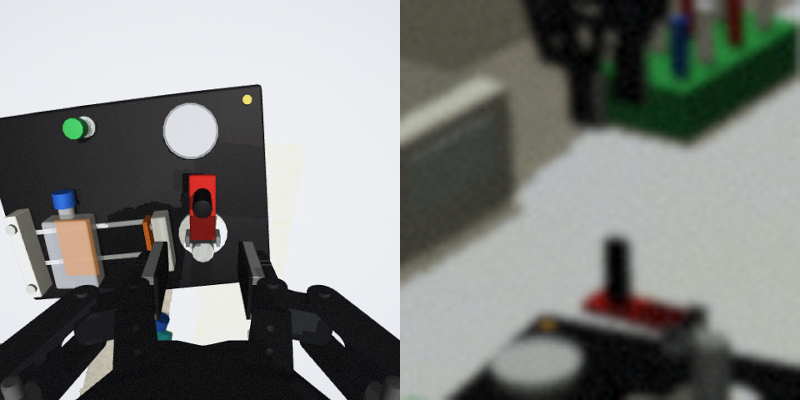

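{"fn": "carry_out", "kwargs": {"moves": [[-0.04, -0.055, 0.95, 0, 0, 0], [0, 0, 0.95, 0, 0, 0], [0, 0, 0.95, 0, 0, 0], [0, 0, 0.8, 0, 0, 0], [0, 0, 0.2, 0, 0, 0], [0, 0, 0, 0, 0, 0]], "gripper": 0.55}}

```text
t: 11.45
eef_pos: [0.6336, -0.041, 0.129]
orientation: [[1.0, 0.031, -0.002], [0.031, -1.0, 0.0], [-0.002, -0.0, -1.0]]
ft_force: [0.6, -0.6, 0.3]
grip_width: 0.0383
```

{"fn": "carry_out", "kwargs": {"moves": [[0, 0, 0.15, 0, 0, 0], [0, 0, 0.1, 0, 0, 0], [0, 0, 0, 0, 0, 0]]}}

```text
t: 11.75
eef_pos: [0.6351, -0.041, 0.1242]
orientation: [[1.0, 0.031, 0.001], [0.031, -1.0, -0.0], [0.001, 0.0, -1.0]]
ft_force: [0.3, 0.2, -0.0]
grip_width: 0.0386
```

{"fn": "carry_out", "kwargs": {"moves": [[0, 0, 0, 0, 0, 0], [0, 0, 0, 0, 0, 0], [0, 0, 0, 0, 0, 0], [0, 0, 0, 0, 0, 0]], "gripper": 1, "grip_force": 30}}

```text
t: 12.15
eef_pos: [0.6352, -0.0411, 0.1243]
orientation: [[1.0, 0.032, 0.001], [0.032, -1.0, -0.0], [0.001, 0.0, -1.0]]
ft_force: [-1.3, -0.9, 3.8]
grip_width: 0.016
```

{"fn": "carry_out", "kwargs": {"moves": [[-0.09, 0.683, 0, 0, 0, 0], [-0.264, 0.637, 0, 0, 0, 0], [-0.419, 0.547, 0, 0, 0, 0], [-0.547, 0.419, 0, 0, 0, 0], [-0.637, 0.264, 0, 0, 0, 0], [-0.683, 0.09, 0, 0, 0, 0]]}}

```text
t: 12.75
eef_pos: [0.5703, -0.1106, 0.1242]
orientation: [[1.0, 0.03, 0.001], [0.03, -1.0, -0.001], [0.001, 0.001, -1.0]]
ft_force: [3.6, 5.2, 3.9]
grip_width: 0.0158
```

{"fn": "carry_out", "kwargs": {"moves": [[0, 0, 0, 0, 0, 0]]}}

```text
t: 12.85
eef_pos: [0.5678, -0.1105, 0.1241]
orientation: [[1.0, 0.03, -0.002], [0.03, -1.0, -0.001], [-0.002, 0.001, -1.0]]
ft_force: [-3.1, -2.1, 7.5]
grip_width: 0.0162
```

{"fn": "carry_out", "kwargs": {"moves": [[-0.683, -0.09, 0, 0, 0, 0], [-0.637, -0.264, 0, 0, 0, 0], [-0.547, -0.419, 0, 0, 0, 0], [-0.419, -0.547, 0, 0, 0, 0], [-0.264, -0.637, 0, 0, 0, 0], [-0.09, -0.683, 0, 0, 0, 0]]}}

```text
t: 13.45
eef_pos: [0.5029, -0.0455, 0.1242]
orientation: [[1.0, 0.031, 0.002], [0.031, -1.0, -0.001], [0.002, 0.001, -1.0]]
ft_force: [11.7, -3.0, -0.3]
grip_width: 0.0156
```

{"fn": "carry_out", "kwargs": {"moves": [[0.09, -0.683, 0, 0, 0, 0], [0.264, -0.637, 0, 0, 0, 0], [0.419, -0.547, 0, 0, 0, 0], [0.547, -0.419, 0, 0, 0, 0], [0.637, -0.264, 0, 0, 0, 0], [0.683, -0.09, 0, 0, 0, 0]]}}

```text
t: 14.05
eef_pos: [0.5655, 0.022, 0.1238]
orientation: [[0.999, 0.033, -0.003], [0.033, -0.999, -0.002], [-0.003, 0.002, -1.0]]
ft_force: [-3.4, -12.0, 7.7]
grip_width: 0.0159
```

{"fn": "carry_out", "kwargs": {"moves": [[0, 0, 0, 0, 0, 0], [0, 0, 0, 0, 0, 0]]}}

```text
t: 14.25
eef_pos: [0.567, 0.0218, 0.124]
orientation: [[0.999, 0.032, 0.0], [0.032, -0.999, -0.002], [0.0, 0.002, -1.0]]
ft_force: [3.0, -4.8, 5.1]
grip_width: 0.0158
```

Run:
```python
from h import *
s=robot.observe();print(s['eef_pos'],s['grip_width'],s['t'],s['ft_force'])
m=robot.camera_model('wrist');im=robot.snapshot('wrist');cv2.imwrite('pics/w9.png',im[:,:,::-1]);np.save('w9.npy',m,allow_pickle=True)
h=cv2.cvtColor(im,cv2.COLOR_RGB2HSV)
o=np.array([.570,-.0418]);a=.142;R=np.array([[np.cos(a),-np.sin(a)],[np.sin(a),np.cos(a)]])
st=lambda uv,z:((onz(m,uv,z)[:2]-o)@R*1000).round(1)
k=red(im).astype(np.uint8);c=max(cv2.findContours(k,0,2)[0],key=cv2.contourArea);print('red',cv2.contourArea(c),[st(q,.109) for q in cv2.boxPoints(cv2.minAreaRect(c))])
k=((h[...,0]>5)&(h[...,0]<18)&(h[...,1]>170)&(h[...,2]>120)).astype(np.uint8)
for c in cv2.findContours(k,0,2)[0]:
    if cv2.contourArea(c)>60: b=cv2.boxPoints(cv2.minAreaRect(c));print('or',cv2.contourArea(c),b.round(0).tolist(),[st(q,.069) for q in b])
```

```text
[0.56702421 0.02182891 0.12400434] 0.015830229171900436 14.25 [ 2.99975641 -4.81889256  5.14178561]
red 4160.5 [array([24.3, 81.1]), array([17. , 15.9]), array([-10.2,  16.5]), array([-2.3, 85. ])]
or 731.5 [[225.0, 234.0], [234.0, 232.0], [253.0, 322.0], [243.0, 324.0]] [array([ 30.6, 121.6]), array([ 31.2, 115.4]), array([-31.6, 115. ]), array([-32.4, 121.8])]
```

{"fn": "carry_out", "kwargs": {"moves": [[0.683, 0.09, 0, 0, 0, 0], [0.637, 0.264, 0, 0, 0, 0], [0.547, 0.419, 0, 0, 0, 0], [0.419, 0.547, 0, 0, 0, 0], [0.264, 0.637, 0, 0, 0, 0], [0.09, 0.683, 0, 0, 0, 0], [0, 0, 0, 0, 0, 0], [0, 0, 0, 0, 0, 0]]}}

```text
t: 15.1
eef_pos: [0.6352, -0.0423, 0.1243]
orientation: [[1.0, 0.031, 0.001], [0.031, -1.0, -0.001], [0.001, 0.001, -1.0]]
ft_force: [4.6, -3.0, 4.5]
grip_width: 0.0155
```

```bash
cat > meas.py <<'E'
from h import *
import sys
def go(n):
    s=robot.observe();p=s['eef_pos']
    m=robot.camera_model('wrist');im=robot.snapshot('wrist');cv2.imwrite(f'pics/{n}.png',im[:,:,::-1]);np.save(n+'.npy',m,allow_pickle=True)
    h=cv2.cvtColor(im,cv2.COLOR_RGB2HSV)
    o=np.array([.570,-.0418]);a=.142;R=np.array([[np.cos(a),-np.sin(a)],[np.sin(a),np.cos(a)]])
    st=lambda uv,z:((onz(m,uv,z)[:2]-o)@R*1000).round(1).tolist()
    d=p[:2]-[.569,-.0435];cr=(.142-np.arctan2(d[1],d[0]))%(2*np.pi)
    print('t',s['t'],p,'r',np.linalg.norm(d),'crank mod 2pi',cr,cr+2*np.pi,'pad free',65+12*cr,65+12*(cr+2*np.pi));f=s['ft_force'];u=d/np.linalg.norm(d)
    print('F radial',f[:2]@u,'tang (resisting +)',-(f[:2]@[u[1],-u[0]]),f[2])
    k=((h[...,0]>5)&(h[...,0]<18)&(h[...,1]>170)&(h[...,2]>120)).astype(np.uint8)
    for c in cv2.findContours(k,0,2)[0]:
        if cv2.contourArea(c)>60: b=cv2.boxPoints(cv2.minAreaRect(c));print('or',cv2.contourArea(c),b.round(0).tolist(),[st(q,.069) for q in b])
    k=((h[...,0]>100)&(h[...,0]<125)&(h[...,1]>150)).astype(np.uint8)
    for c in cv2.findContours(k,0,2)[0]:
        if cv2.contourArea(c)>100: print('blue',cv2.minAreaRect(c),st(cv2.minAreaRect(c)[0],.059))
    return im,m,st
if __name__=='__main__': go(sys.argv[1])
E
python3 meas.py w10
```

```text
t 15.1 [ 0.63515558 -0.04226714  0.12425129] r 0.0661670629133999 crank mod 2pi 0.12336642214786868 6.406551729327455 pad free 66.48039706577443 141.87862075192947
F radial 4.5453114475479826 tang (resisting +) -3.11395995631728 4.523309050865779
or 367.0 [[111.0, 331.0], [118.0, 328.0], [139.0, 385.0], [132.0, 388.0]] [[29.4, 141.8], [30.8, 136.1], [-17.8, 136.2], [-19.6, 142.2]]
blue ((71.11341094970703, 283.494873046875), (33.88762283325195, 42.79029846191406), 68.96248626708984) [63.1, 167.6]
```

{"fn": "carry_out", "kwargs": {"moves": [[-0.023, 0.344, 0, 0, 0, 0], [-0.067, 0.338, 0, 0, 0, 0], [-0.111, 0.327, 0, 0, 0, 0], [-0.153, 0.309, 0, 0, 0, 0], [-0.192, 0.287, 0, 0, 0, 0], [-0.227, 0.259, 0, 0, 0, 0], [0, 0, 0, 0, 0, 0], [0, 0, 0, 0, 0, 0]]}}

```text
t: 15.95
eef_pos: [0.6171, -0.0897, 0.1244]
orientation: [[1.0, 0.031, 0.001], [0.031, -1.0, -0.002], [0.001, 0.002, -1.0]]
ft_force: [3.4, -5.8, 5.3]
grip_width: 0.0156
```

```bash
python3 meas.py w11
```

```text
t 15.95 [ 0.61709946 -0.08966079  0.12435188] r 0.06666615549524647 crank mod 2pi 0.9068338932073802 7.190019200386966 pad free 75.88200671848855 151.2802304046436
F radial 6.468099388945539 tang (resisting +) -1.8340615809848746 5.286196740614273
or 514.0 [[29.0, 304.0], [36.0, 301.0], [67.0, 377.0], [60.0, 380.0]] [[29.9, 151.9], [31.6, 145.7], [-31.7, 145.6], [-34.0, 152.4]]
blue ((212.26470947265625, 442.9411315917969), (6.995796203613281, 31.817419052124023), 47.72631072998047) [-113.3, 55.1]
blue ((624.5, 418.5), (75.0, 29.0), 90.0) [-136.9, -292.1]
blue ((8.5, 256.0), (30.0, 17.0), 90.0) [63.2, 163.6]
```

{"fn": "carry_out", "kwargs": {"moves": [[-0.259, 0.227, 0, 0, 0, 0], [-0.287, 0.192, 0, 0, 0, 0], [-0.309, 0.153, 0, 0, 0, 0], [0, 0, 0, 0, 0, 0], [0, 0, 0, 0, 0, 0]]}}

```text
t: 16.5
eef_pos: [0.5956, -0.1048, 0.1243]
orientation: [[1.0, 0.032, 0.0], [0.032, -0.999, -0.002], [0.0, 0.002, -1.0]]
ft_force: [0.8, -7.6, 5.6]
grip_width: 0.0158
```

```bash
python3 meas.py w12
```

```text
t 16.5 [ 0.5956031  -0.10475009  0.12426788] r 0.06677798240176867 crank mod 2pi 1.3030449070864205 7.586230214266006 pad free 80.63653888503704 156.03476257119206
F radial 7.261719882725682 tang (resisting +) -2.2532199432144884 5.582437285616253
or 523.0 [[-4.0, 276.0], [3.0, 273.0], [36.0, 352.0], [29.0, 355.0]] [[29.6, 156.6], [31.2, 150.1], [-31.6, 150.1], [-33.7, 157.0]]
blue ((633.9503173828125, 398.076904296875), (34.41054153442383, 84.27009582519531), 28.123737335205078) [-138.9, -308.0]
```

```bash
cat > prof.py <<'E'
from h import *
import sys
o=np.array([.570,-.0418]);a=.142;R=np.array([[np.cos(a),-np.sin(a)],[np.sin(a),np.cos(a)]])
def prof(im,x,z,y0,y1):
    m=robot.camera_model('scene');out=[]
    for y in range(y0,y1,2):
        u,v=proj(m,np.r_[o+R@[x/1000,y/1000],z]);px=cv2.getRectSubPix(im,(1,1),(float(u),float(v)))[0,0];out.append('%d:%d,%d,%d'%(y,*px))
    print(x,' '.join(out))
def go(n,y0):
    im=cv2.imread(f'pics/{n}.png')[:,:,::-1].copy()
    for x in(-25,0,25): prof(im,x,.074,y0,232)
if __name__=='__main__':
    n=sys.argv[1]
    if n!='scene0': cv2.imwrite(f'pics/{n}.png',robot.snapshot('scene')[:,:,::-1])
    go(n,int(sys.argv[2]))
E
python3 prof.py scene0 180; python3 prof.py sc12 140
```

```text
-25 180:146,120,99 182:145,120,99 184:142,117,96 186:134,109,87 188:117,92,72 190:95,75,59 192:74,62,52 194:58,54,49 196:47,46,44 198:37,37,37 200:31,32,32 202:31,32,31 204:34,34,35 206:51,51,50 208:84,85,83 210:128,130,125 212:159,163,157 214:172,177,172 216:175,180,175 218:175,181,175 220:174,179,173 222:165,169,163 224:144,146,139 226:109,110,103 228:81,81,75 230:69,69,64
0 180:146,120,98 182:144,118,96 184:137,111,88 186:122,96,74 188:100,78,59 190:78,64,52 192:61,56,50 194:51,49,47 196:41,40,39 198:34,35,34 200:33,34,33 202:34,34,34 204:40,40,40 206:50,51,50 208:85,87,85 210:131,134,130 212:160,165,160 214:173,178,173 216:176,181,175 218:175,180,175 220:174,179,173 222:166,170,164 224:146,149,142 226:110,111,104 228:82,82,75 230:68,68,63
25 180:145,119,96 182:139,113,90 184:127,100,77 186:105,81,61 188:83,66,52 190:64,57,49 192:50,49,45 194:39,39,38 196:31,31,31 198:27,27,27 200:29,29,29 202:31,31,31 204:35,35,34 206:48,47,46 208:82,83,79 210:128,131,126 212:160,164,158 214:171,176,170 216:174,179,174 218:174,179,173 220:173,178,171 222:166,169,162 224:144,146,137 226:108,109,10
[... 1505 characters left out ...]
9,184,184 144:162,165,163 146:132,130,123 148:126,100,83 150:145,94,62 152:164,99,56 154:160,103,70 156:149,116,98 158:145,131,122 160:147,141,134 162:145,142,137 164:141,139,135 166:140,136,130 168:146,132,120 170:153,131,111 172:156,129,106 174:156,128,105 176:156,129,105 178:156,129,105 180:156,128,105 182:156,129,105 184:157,129,105 186:157,130,106 188:157,130,106 190:157,130,106 192:158,130,106 194:157,129,106 196:157,129,106 198:157,130,106 200:157,129,105 202:156,128,105 204:156,128,105 206:155,129,107 208:154,135,117 210:165,159,146 212:179,181,172 214:185,189,183 216:185,191,184 218:186,192,185 220:185,190,183 222:177,182,173 224:154,156,147 226:116,117,108 228:87,88,80 230:74,74,68
```

```bash
cat > gap.py <<'E'
from h import *
import sys
o=np.array([.570,-.0418]);a=.142;R=np.array([[np.cos(a),-np.sin(a)],[np.sin(a),np.cos(a)]])
def gap(n,y0,y1,xs=(-22,0,22)):
    im=cv2.imread(f'pics/{n}.png')[:,:,::-1].copy()
    m=robot.camera_model('scene') if n[0]=='s' else np.load(n+'.npy',allow_pickle=True).item()
    for x in xs:
        out=[]
        for y in range(y0,y1):
            u,v=proj(m,np.r_[o+R@[x/1000,y/1000],.069])
            c=cv2.getRectSubPix(im,(1,1),(float(u),float(v)))[0,0].astype(int) if 0<=u<640 else [0,0,0]
            out.append('%s%d'%('O' if c[0]>c[2]*1.8 and c[0]>80 else '.',max(c)))
        print(n,x,y0,' '.join(out))
if __name__=='__main__':
    for n,y in(('w1',65),('w9',122),('w11',152),('w12',157),('scene0',65),('sc12',157)): gap(n,y-22,y+8)
E
python3 gap.py
```

```text
w1 -22 43 .231 .231 .231 .230 .230 .231 .230 .230 .231 .230 .223 .174 .93 .102 .96 .76 O202 O221 O221 O221 O220 O161 .60 .49 .55 .58 .59 .56 .57 .56
w1 0 43 .229 .230 .230 .230 .230 .230 .230 .229 .229 .229 .224 .194 .40 O81 O84 O95 O183 O221 O221 O221 O217 O167 .47 .42 .40 .42 .41 .42 .41 .42
w1 22 43 .230 .229 .230 .230 .229 .229 .230 .231 .230 .229 .225 .203 .204 .197 .155 O125 O170 O220 O221 O221 O218 O199 .168 .227 .223 .225 .224 .225 .224 .224
w9 -22 100 .23 .161 .188 .185 .185 .188 .188 .185 .184 .187 .187 .158 .77 .79 .74 O83 O134 O172 O177 O175 O175 O156 .30 .15 .19 .55 .71 .70 .73 .74
w9 0 100 .154 .154 .151 .148 .150 .149 .148 .148 .146 .148 .149 .121 .77 .76 .77 O81 O132 O178 O179 O176 O177 O159 .42 .32 .64 .71 .72 .72 .87 O129
w9 22 100 .243 .243 .244 .243 .242 .241 .239 .238 .238 .243 .242 .230 .232 .223 O110 O103 O201 O236 O235 O236 O237 O222 .65 .70 .70 .70 .73 O98 O138 O155
w11 -22 130 .241 .240 .240 .240 .239 .240 .240 .240 .241 .241 .240 .239 .209 O100 O96 O101 O174 O228 O231 O231 O231 O231 O188 .189 .199 .203 .204 .205 .205 .204
w11 0 130 .241 .241 .241 .240 .241 
[... 999 characters left out ...]
 O146 O149 O146 O138 O124 O109 O94 O83 .75 .69 .67 .64 .60
scene0 22 43 .182 .182 .182 .182 .182 .181 .178 .174 .168 .156 .143 .129 .120 .114 .119 O130 O142 O149 O150 O146 O134 O120 O104 O90 .80 .72 .68 .65 .62 .58
sc12 -22 135 .194 .194 .193 .192 .189 .184 .179 .167 .150 .136 .129 .126 O132 O145 O157 O163 O165 O162 O156 .150 .145 .145 .147 .148 .147 .145 .143 .142 .140 .141
sc12 0 135 .195 .195 .194 .193 .191 .186 .177 .166 .151 .135 .124 .127 O135 O147 O158 O165 O167 O163 O157 .151 .148 .146 .146 .147 .148 .146 .143 .141 .140 .141
sc12 22 135 .194 .194 .194 .193 .190 .185 .179 .167 .150 .134 .127 .125 O131 O144 O156 O163 O164 O161 O155 .149 .145 .145 .146 .147 .147 .146 .144 .142 .140 .140
```

{"fn": "carry_out", "kwargs": {"moves": [[-0.327, 0.111, 0, 0, 0, 0], [-0.338, 0.067, 0, 0, 0, 0], [-0.344, 0.023, 0, 0, 0, 0], [0, 0, 0, 0, 0, 0], [0, 0, 0, 0, 0, 0]]}}

```text
t: 17.1
eef_pos: [0.5701, -0.1103, 0.1242]
orientation: [[0.999, 0.032, -0.001], [0.032, -0.999, -0.002], [-0.001, 0.002, -1.0]]
ft_force: [-0.0, -6.6, 8.0]
grip_width: 0.0155
```

```bash
python3 meas.py w13
python3 - <<'E'
from gap import *
cv2.imwrite('pics/sc13.png',robot.snapshot('scene')[:,:,::-1])
gap('sc12',135,165,(0,));gap('sc13',135,165);gap('w13',135,165)
E
```

```text
t 17.1 [ 0.57008757 -0.11029343  0.12421458] r 0.06680228535374881 crank mod 2pi 1.6965151871715105 7.979700494351096 pad free 85.35818224605813 160.75640593221317
F radial 6.602657465447446 tang (resisting +) -0.12785125360176813 7.977912186565647
or 130.0 [[-4.0, 282.0], [0.0, 280.0], [17.0, 321.0], [13.0, 323.0]] [[-0.8, 156.5], [0.2, 152.8], [-31.6, 152.7], [-32.7, 156.7]]
blue ((190.50003051757812, 403.50006103515625), (7.071067810058594, 22.62741470336914), 45.0) [-120.7, 49.0]
blue ((623.5, 381.0), (84.0, 31.0), 90.0) [-144.5, -295.6]
sc12 0 135 .195 .195 .194 .193 .191 .186 .177 .166 .151 .135 .124 .127 O135 O147 O158 O165 O167 O163 O157 .151 .148 .146 .146 .147 .148 .146 .143 .141 .140 .141
sc13 -22 135 .187 .192 .193 .193 .193 .193 .193 .193 .191 .188 .185 .184 .182 .181 .179 O176 O171 O164 O157 .150 .145 .145 .146 .147 .146 .145 .143 .140 .139 .140
sc13 0 135 .188 .191 .193 .194 .193 .193 .193 .193 .191 .186 .183 .180 .178 .175 .174 O173 O170 O164 O157 .151 .147 .146 .146 .147 .147 .145 .143 .141 .140 .140
sc13 22 135 .188 .192 .193 .194 .194 .193 .193 .192 .191 .188 .184 .183 .182 .179 .177 O174 O169 O164 O156 .150 .145 .145 .146 .147 .146 .145 .143 .141 .140 .140
w13 -22 135 .218 .234 .238 .239 .240 .239 .240 .239 .239 .240 .239 .240 .239 .239 .239 .239 .239 .226 O230 O230 O231 O213 O183 .193 .200 .202 .204 .204 .206 .0
w13 0 135 .217 .234 .235 .240 .240 .239 .240 .239 .240 .239 .240 .240 .239 .239 .239 .239 .239 .227 .0 .0 .0 .0 .0 .0 .0 .0 .0 .0 .0 .0
w13 22 135 .217 .234 .238 .240 .240 .240 .240 .239 .239 .0 .0 .0 .0 .0 .0 .0 .0 .0 .0 .0 .0 .0 .0 .0 .0 .0 .0 .0 .0 .0
```

{"fn": "carry_out", "kwargs": {"moves": [[-0.115, 0, 0, 0, 0, 0], [0, 0, 0, 0, 0, 0], [0, 0, 0, 0, 0, 0]]}}

```text
t: 17.5
eef_pos: [0.5681, -0.1103, 0.1243]
orientation: [[0.999, 0.032, 0.001], [0.032, -0.999, -0.002], [0.001, 0.002, -1.0]]
ft_force: [2.6, -5.3, 5.2]
grip_width: 0.0158
```

{"fn": "carry_out", "kwargs": {"moves": [[0, 0, 0, 0, 0, 0], [0, 0, 0, 0, 0, 0], [0, 0, 0, 0, 0, 0]], "gripper": 0.6}}

```text
t: 17.8
eef_pos: [0.5669, -0.1088, 0.1231]
orientation: [[1.0, 0.031, -0.002], [0.031, -1.0, 0.0], [-0.002, -0.001, -1.0]]
ft_force: [-0.3, 1.1, 0.6]
grip_width: 0.034
```

{"fn": "carry_out", "kwargs": {"moves": [[0, 0, -0.3, 0, 0, 0], [0, 0, -0.6, 0, 0, 0], [0, 0, -0.9, 0, 0, 0], [0, 0, -0.9, 0, 0, 0], [0, 0, -0.9, 0, 0, 0], [0, 0, -0.9, 0, 0, 0], [0, 0, -0.9, 0, 0, 0], [0, 0, -0.9, 0, 0, 0], [0, 0, 0, 0, 0, 0]]}}

```text
t: 18.7
eef_pos: [0.5699, -0.1093, 0.286]
orientation: [[0.999, 0.032, 0.006], [0.032, -0.999, -0.001], [0.006, 0.001, -1.0]]
ft_force: [1.0, -0.5, 0.8]
grip_width: 0.0341
```

```bash
python3 meas.py w14
python3 - <<'E'
from gap import *
im=robot.snapshot('scene');cv2.imwrite('pics/sc14.png',im[:,:,::-1])
gap('sc14',135,165);gap('w14',135,165)
w=cv2.imread('pics/w14.png');c=cv2.resize(im[210:340,230:400,::-1],(392,300),interpolation=2)
cv2.imwrite('pics/f14.png',np.hstack([cv2.resize(w,(400,300)),c]))
print(robot.observe()['ft_force'],robot.observe()['t'])
E
```

```text
t 18.7 [ 0.56991369 -0.10929469  0.28597765] r 0.06580103514320684 crank mod 2pi 1.6989102000712584 7.982095507250845 pad free 85.3869224008551 160.78514608701013
F radial 0.5299244833000584 tang (resisting +) 1.0201557168511675 0.7858889623113254
or 114.0 [[116.0, 194.0], [119.0, 193.0], [134.0, 248.0], [131.0, 248.0]] [[31.0, 154.8], [31.5, 151.1], [-31.4, 151.1], [-32.0, 155.0]]
blue ((338.6892395019531, 337.3648376464844), (16.27549934387207, 19.234682083129883), 9.462322235107422) [-178.2, -67.3]
blue ((227.9000244140625, 315.79998779296875), (16.76007080078125, 19.28989028930664), 18.434947967529297) [-133.2, 64.8]
blue ((21.68461799621582, 290.0231018066406), (13.47921371459961, 20.690317153930664), 70.55996704101562) [-72.8, 323.0]
blue ((562.3945922851562, 278.4923095703125), (54.504150390625, 110.45614624023438), 49.166507720947266) [-130.6, -346.5]
blue ((91.44132232666016, 166.10882568359375), (17.355833053588867, 27.047412872314453), 81.46923065185547) [63.4, 181.0]
sc14 -22 135 .182 .187 .189 .190 .190 .190 .190 .190 .188 .186 .181 .178 .176 .173 .170 .166 O162 O158 O15
[... 205 characters left out ...]
38 .137 .138
sc14 22 135 .182 .187 .189 .189 .189 .190 .190 .189 .188 .186 .181 .178 .175 .171 .168 .165 O162 O157 O151 .146 .142 .142 .143 .143 .143 .142 .141 .139 .137 .138
w14 -22 135 .232 .236 .236 .235 .235 .236 .236 .235 .235 .236 .235 .235 .236 .235 .233 .226 O225 O225 O225 O213 O183 .185 .194 .198 .200 .200 .200 .201 .200 .201
w14 0 135 .231 .236 .235 .235 .236 .236 .236 .236 .235 .236 .236 .236 .235 .235 .232 .226 O219 O225 O227 O213 O194 O186 .196 .198 .203 .200 .200 .202 .198 .201
w14 22 135 .231 .235 .236 .235 .236 .236 .235 .235 .235 .235 .236 .235 .235 .236 .235 .224 O221 O225 O227 O225 O182 .185 .195 .196 .201 .202 .203 .202 .202 .202
[-0.4351366   0.33775239  0.01663009] 18.8
```

View pics/f14.png

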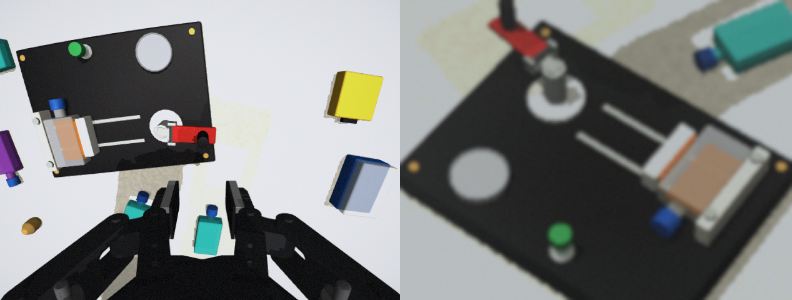

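```bash
python3 -c "
from cell import robot
print(robot.job_done())"
```

```text
the job is handed in; nothing more can be done
None
```

I clamped the flask and handed the job in at about 19 s of robot time; no verdict is reported. I swung the red arm over by its end and pushed it against its stop, which took about 9 N. Then I gripped the knob, wound it clockwise about 7.9 rad, let go and lifted clear.

**Last checks**
- **Flask:** it sits flush against the fence, with no gap in the scene camera. The pad front is level across its width to within about 0.5 mm. I measured flushness while winding, and the final picture looks the same.
- **Spring:** the gap from jaw to pad front went from about 10.3 mm to about 4.0 mm, so the spring is pressed in about 6 mm.
- **Crank:** it reads about 8.0 rad.
- **Rest of the scene:** the arm is unfolded, the knob stands up, and the other things look undisturbed. The robot touches nothing.

**What failed or disagreed**
- **First grasp:** it closed on nothing, above the arm. The fingertips reached less far past the tool point than the stated 25 mm, so I went 15 mm lower and regripped.
- **Start of firm contact:** the fence position seen from afar put it at a crank reading of about 7.3. The pad and jaw positions put it at about 7.5, and I went by those.
- **Force at the knob:** it was too noisy to confirm the spring load, so the half-way figure comes from the pictures alone.

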